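# Turn the slide carrier face up with the lifter and load it into the bay

### The arm

A 6-joint arm with a two-finger parallel gripper is mounted at the origin on a cart in front of the work surface, level with it; the furniture and walls round the work are solid. World frame = base frame: x ahead of the robot, y to its left, z up, the work surface at z = 0. Lengths are in m, angles in degrees, forces in N, time in s.
With the tool pointing down it reaches from about 0.3 to 0.75 m from the base axis. Payload 8.5 kg.
Tool frame: the origin (TCP) lies at the very end of the fingers, on their centre line; the grasp point (between the pads) lies 19 mm behind it; z points along the fingers, y is the direction in which the jaws open and shut (so a half turn about z gives the same grasp; the last joint's range is limited). The gripper opens to 85 mm and grips with 20 to 120 N. Pads are 22 mm wide; open, the fingers measure 114 mm over their backs; the gripper's body (76 mm by 85 mm) begins 54 mm behind the grasp point. The pads swing forward as they close: fully open they stand 13 mm farther back than shut.
Start: joints at [57.68, 21.807, 74.336, -0, 83.858, -12.336], TCP at [0.188, 0.517, 0.231] pointing down, gripper open.
Joint ranges: [-178.18, 178.18], [-50.72, 133.34], [12.68, 142.11], [-81.47, 261.47], [9.98, 163.14], [-165.26, 165.26]. Speed limits (degrees/s): [136.94, 136.94, 180, 180, 180, 180].

### API

Orientations are given as a 3x3 rotation matrix whose columns are the frame's x, y, z axes.
In Python, from rig import status, vision, env gives the robot as it stands.
- The arm moves only by the tool send_rows, never from a script. Its argument "targets" is a list of rows, each a list of 7 numbers: the shift along the tool's x, y, z in units of 50 mm (1.0 is 50 mm), then the turn, a rotation vector about the tool's x, y, z in units of 8 degrees (1.0 is 8 degrees), then the finger opening in mm, from 0 to 85.4. A call has 1 to 5 rows; each row is the pose to reach, as a shift and turn from the pose commanded when the call began, along the tool's axes at that moment; what a row does not reach only later rows make up. A row lasts 1/8 s, in which the tool goes at most 62.5 mm and 10.7 degrees, less where a joint would pass 70% of its speed; a pose out of reach is approached as far as the arm can. A call with a gripper value outside its range is refused whole. The fingers move at their own pace and stop on an object; "grip_force" is the grip in N (left out, the last holds). Time passes only in rows, so rows that repeat a pose let the fingers close. It gives the time, the measured TCP pose, the force and the opening at its end, in the units of the state.
- status.observe(): the state, without advancing time (a new reading comes with each control period).
- vision.get_image(name): name is "scene" or "top"; returns (picture, depth): 420x560x3 uint8, red, green, blue; 420x560 float32, m along the optical axis (not along the pixel's ray), 0 where there is no reading.
- vision.camera_model(name): a dict with "camera_matrix" (3x3 intrinsics, pixels), "dist" ([k1, k2, p1, p2, k3] as OpenCV has them; the pictures are not rectified), "view" (4x4, takes a point from world to camera coordinates). Camera axes: x right, y down, z forward; pixel columns grow to the right and rows downward; lengths in m; the calibration is good to about 2 mm. A picture is of the moment at which its call begins. camera_model takes no time and is no camera call.
- env.close_job(): hands the job in, once; it reports no verdict.
Trained networks look in the newest picture that a camera, given by its name, has taken for a name from the list of things; names that differ only in an ending like _2 or _b are one class to them, and where a whole thing is asked for, a point or a joint stands for the part that bears it (a point fixed in the world has none). Each returns a list of dicts, best first, with "p" (0 to 1); they miss things now and then, are a little off and sometimes report something else, mostly with a low value. They report only what shows in the picture. A call takes as long as a camera call.
- vision.masks_of(camera, label): "pixels" (420x560 bool, what is visible of it) and "extent" ([left, top, right, bottom] in pixels, round what is visible of it).
The state is a dict: "time_s": time; "q": joint angles; "qvel": joint speeds; "joint_efforts": joint torques, N m; "position": TCP position; "tool_rot": TCP orientation; "ft_force": force on the tool from outside, world axes, zero at the start; "wrist_torque": the same for the moment, N m; "grip_width": finger opening in m.
Only numpy, scipy, OpenCV 4.12 (cv2) and the standard library are available. Lean on these libraries where they do the work, as an engineer would, in place of code of your own. Each camera call takes 0.05 s, during which the arm holds its last target.

### The job

The white slide carrier is lying face down on the counter. Take the lifter by its handle, slide the blade under the carrier's lip, and tilt the carrier up and right over so that it lies with its slide channels up; then push it squarely all the way home in the metal loading bay and lay the lifter flat on the counter, clear of the carrier and the bay. Keep the carrier clean: touch it with the lifter only, never with the gripper, and do not shift the dish, the cup or the timer.

Things in the scene. Friction and masses are not known exactly. Their poses are not given: they have to be found in the camera images.
- carrier_mid (a point): Centre, half-way up, of the white slide carrier: loose flat frame, 84 (x) x 104 (y) x 11 mm, 0.10 to 0.16 kg. Local z leaves its FLAT BACK: up while it lies face down (start), down once face up. Back: 5 mm plate. Face: 6 mm high rim and one cross bar that form two slide channels; face down it lies on this rim
- carrier_lip (a point): Middle of the free edge of the carrier's lip, on the lip's channel side; 42 mm from the carrier's centre along its -x. The lip (14 mm long in x, 84 wide, 5 thick) is part of the back plate and sticks out beyond the rim, so face down a gap 6 mm high and 14 mm deep is open under it. Axes as carrier_mid
- carrier_edge (a point): Middle of the carrier's opposite, plain edge (+42 mm along its x), on the channel side: touches the counter while face down. It faces the loading bay at the start; the carrier turns over about this edge and then lies in front of the bay's mouth, lip leading. Axes as carrier_mid
- lifter_grip (a point): Grasp point on the lifter's black handle, half-way up. Handle: straight bar 100 mm long (x), 18 wide (y), 20 high, 60 mm behind to 40 mm ahead of this point. The loose lifter (0.14 kg, 190 mm long) rests level on its blade and on a heel under the handle's rear end that reaches down to blade level; this point is then 44 mm over the counter. Local x points to the blade tip, z up
- lifter_tip (a point): Middle of the straight front edge of the lifter's flat steel blade (60 mm wide, 75 long, 2.5 thick; flat on the counter when the lifter lies level), half-way through its thickness. 130 mm ahead (local x) of and 42.75 mm below lifter_grip; a sloping neck joins blade and handle. Axes as lifter_grip
- bay: Loading bay: U-shaped aluminium fence fixed to the counter, walls 12 mm high, no floor. Origin: on the counter where the seated carrier's centre belongs; local x = push-in direction. End stop face at x = +43 mm; side fences' inner faces at y = +-55 mm from x = -21 mm on; from x = -53 to -21 mm they flare, 132 mm apart at the mouth. Carrier starts 185 to 225 mm before it
- petri_dish: covered culture dish, 93 mm across, 16 mm high, loose bystander; origin at the centre of its underside
- specimen_cup: lidded specimen cup, 49 mm across, 55 mm high, loose bystander; origin at the centre of its underside
- timer: bench timer, 60 x 64 x 23 mm, loose bystander; origin at the centre of its underside

How it is judged:
By the outcome, as a careful person would: the job done as asked, in the order asked, and still so for the second after the job is handed in, with the robot touching nothing.
It also fails if it takes over 58 s, if anything falls off the work surface, if the arm or the gripper's body presses on something with over 40 N, if the wrist force passes 120 N, or if a joint passes its speed limit or range.

## Working session

There is one attempt and no reset: what is moved stays moved. The work goes in short steps, Python scripts to look and compute and a tool call to move; the robot and the scene stay as the last step left them, time stands still between calls to the robot, and variables do not carry over. Pictures are saved under pics/ and viewed, and the job is handed in when it is done.

Besides the shell and the picture viewer there is one more tool, called after "Call:" as a command line: name --pt "numbers of a row" for each row, then --argument value for the rest. send_rows: Moves the arm, as the interface text tells. Its arguments: {"type":"object","properties":{"targets":{"type":"array","items":{"type":"array","items":{"type":"number"}}},"grip_force":{"type":"number"}},"required":["targets"]}

```bash
ls; mkdir -p pics; python3 - <<'E'
from rig import status, vision, env
import cv2, numpy as np
print(status.observe())
for n in ["scene","top"]:
    im,d=vision.get_image(n)
    cv2.imwrite(f"pics/{n}0.png",im[:,:,::-1]); np.savez(f"{n}0.npz",im=im,d=d)
    print(n,vision.camera_model(n))
E
```

```text
pics
{'time_s': 0.0, 'q': array([ 5.76796330e+01,  2.18400095e+01,  7.43848321e+01, -1.57492435e-03,
        8.38573970e+01, -1.23367037e+01]), 'qvel': array([-0.10147858, -0.02855277, -0.02632753,  0.02061316,  0.00835905,
        0.06716796]), 'joint_efforts': array([-5.31318638e-04, -4.48473680e+01, -2.31280303e+01, -1.84641185e-04,
        4.84913835e-03, -1.61253325e-05]), 'position': array([0.18782049, 0.51662457, 0.2307205 ]), 'tool_rot': array([[-9.39791010e-01,  3.41748889e-01, -7.44310012e-04],
       [ 3.41749584e-01,  9.39790250e-01, -1.22757283e-03],
       [ 2.79973643e-04, -1.40802954e-03, -9.99998970e-01]]), 'ft_force': array([-0.87282007, -0.29670609, -0.09957774]), 'wrist_torque': array([-0.04656676,  0.03358246, -0.02622833]), 'grip_width': 0.08526729524747188}
scene {'camera_matrix': array([[411.09800018,   0.        , 277.41944955],
       [  0.        , 411.09800018, 215.55668046],
       [  0.        ,   0.        ,   1.        ]]), 'dist': array([-0.11734853,  0.        ,  0.        ,  0.        ,  0.        ]), 'view': array([[ 0.80004827, -0.59993413, -0.00134774, -0.45468186],
       [-0.41336455, -0.54961559, -0.72598378,  0.27565339],
       [ 0.43480171,  0.58137917, -0.6877105 ,  0.70712232],
       [ 0.        ,  0.        ,  0.        ,  1.        ]])}
top {'camera_matrix': array([[396.72484682,   0.        , 286.58517668],
       [  0.        , 396.72484682, 217.66027618],
       [  0.        ,   0.        ,   1.        ]]), 'dist': array([-0.06859276,  0.        ,  0.        ,  0.        ,  0.        ]), 'view': array([[ 0.01260671, -0.99969025, -0.0214586 , -0.00736883],
       [-0.983171  , -0.00848118, -0.18249068,  0.55804839],
       [ 0.18225216,  0.02339808, -0.98297339,  0.91430257],
       [ 0.        ,  0.        ,  0.        ,  1.        ]])}
```

View pics/scene0.png

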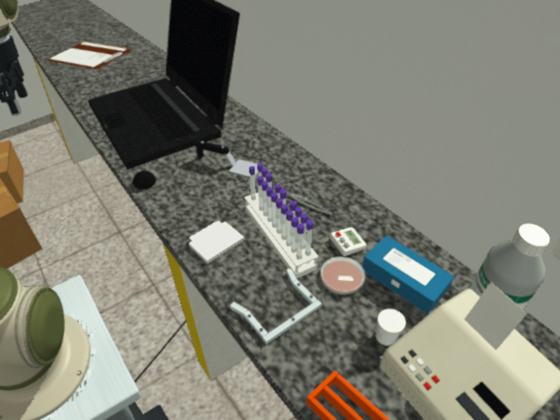

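View pics/top0.png

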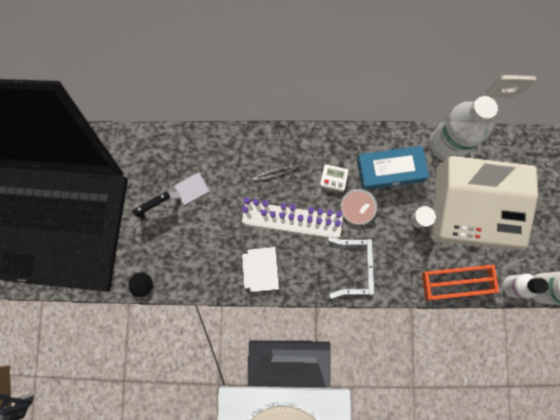

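The top view shows the lifter at (170,195) with its blade to the right, the carrier at (262,270) with its lip on the left, and the bay at (355,267) open to the left. The dish is at (359,207), the cup at (425,217), the timer at (334,178) and a tube rack at (292,217). Next I'll measure them.

```bash
cat > h.py <<'E'
from rig import status, vision, env
import cv2, numpy as np
np.set_printoptions(precision=4,suppress=True)
def ray(cam,px):
    m=vision.camera_model(cam);K=m['camera_matrix'];V=m['view']
    u=cv2.undistortPoints(np.array(px,float).reshape(-1,1,2),K,m['dist']).reshape(-1,2)
    R=V[:3,:3];t=V[:3,3]
    d=np.c_[u,np.ones(len(u))]@R   # R^T d
    return -R.T@t,d
def onplane(cam,px,z):
    o,d=ray(cam,px); s=(z-o[2])/d[:,2]; return o+d*s[:,None]
def bydepth(cam,px,dep):
    o,d=ray(cam,px); return o+d*np.asarray(dep).reshape(-1,1)
def proj(cam,P):
    m=vision.camera_model(cam);V=m['view']
    r,_=cv2.Rodrigues(V[:3,:3]);p,_=cv2.projectPoints(np.array(P,float).reshape(-1,1,3),r,V[:3,3],m['camera_matrix'],m['dist']);return p.reshape(-1,2)
def maskpts(cam,label,d):
    r=vision.masks_of(cam,label); 
    if not r: return None,None,None
    m=r[0]['pixels'];yy,xx=np.nonzero(m&(d>0));
    return r[0],np.c_[xx,yy],bydepth(cam,np.c_[xx,yy],d[yy,xx])
E
python3 - <<'E'
from h import *
for cam in ["top","scene"]:
    im,d=vision.get_image(cam)
    vis=im[:,:,::-1].copy()
    for L in ["carrier_mid","lifter_grip","bay","petri_dish","specimen_cup","timer"]:
        r,px,P=maskpts(cam,L,d)
        if r is None: print(cam,L,None);continue
        xy=P[:,:2].astype(np.float32); 
        rect=cv2.minAreaRect(xy)
        print(cam,L,round(r['p'],2),r['extent'],len(px),P.mean(0),'z',np.percentile(P[:,2],[2,50,98]),rect)
        vis[r['pixels']]=vis[r['pixels']]//2+np.array([0,0,128],np.uint8)
    cv2.imwrite(f'pics/m_{cam}.png',vis)
E
```

```text
top carrier_mid 0.59 [238.6, 244.3, 278.7, 290.1] 1412 [0.4346 0.0639 0.0104] z [0.0005 0.0107 0.0143] ((0.43566563725471497, 0.0659288614988327), (0.10587835311889648, 0.08977106213569641), 5.848418235778809)
top lifter_grip 0.94 [133.0, 174.0, 206.2, 218.3] 1034 [0.625  0.2827 0.0191] z [-0.0014  0.0038  0.0555] ((0.6144155263900757, 0.2980026304721832), (0.06303401291370392, 0.18927288055419922), 32.5949821472168)
top bay 0.72 [327.0, 234.8, 371.6, 297.7] 760 [ 0.4478 -0.1779  0.0099] z [-0.0018  0.011   0.0149] ((0.44444242119789124, -0.1625829041004181), (0.14846396446228027, 0.11107185482978821), 1.636415719985962)
top petri_dish 0.78 [344.2, 189.1, 376.1, 226.8] 1014 [ 0.5961 -0.1832  0.0105] z [0.0064 0.0106 0.0144] ((0.5973554849624634, -0.18276891112327576), (0.08825379610061646, 0.092986099421978), 44.92790985107422)
top specimen_cup 0.75 [410.3, 205.7, 436.7, 227.7] 411 [ 0.5639 -0.3351  0.0483] z [0.0003 0.0541 0.0582] ((0.573737621307373, -0.33959144353866577), (0.049716588109731674, 0.06592318415641785), 77.52023315429688)
top timer 0.74 [134.5, 168.8, 207.2, 220.5] 10
[... 737 characters left out ...]
.15229810774326324, 0.11456142365932465), 0.5103357434272766)
scene petri_dish 0.62 [319.1, 258.0, 364.4, 294.3] 1333 [ 0.596  -0.186   0.0107] z [0.0012 0.0113 0.0138] ((0.5987395644187927, -0.17989319562911987), (0.09873676300048828, 0.09121222794055939), 83.75179290771484)
scene specimen_cup 0.6 [374.1, 306.7, 404.3, 346.3] 822 [ 0.5622 -0.3408  0.0451] z [0.0011 0.0551 0.0582] ((0.5865848064422607, -0.33004990220069885), (0.09116522967815399, 0.05488615483045578), 30.878623962402344)
scene timer 0.98 [327.4, 227.3, 367.5, 256.4] 677 [ 0.6695 -0.1254  0.0155] z [0.0012 0.0168 0.0236] ((0.6805166006088257, -0.1154593676328659), (0.08179602026939392, 0.06921203434467316), 75.43768310546875)
```

```bash
python3 - <<'E'
import cv2
im=cv2.imread('pics/top0.png')
a=im[150:310,120:260]; b=im[225:305,230:390]
cv2.imwrite('pics/c1.png',cv2.resize(im[165:225,120:220],(800,480),interpolation=cv2.INTER_CUBIC))
cv2.imwrite('pics/c2.png',cv2.resize(b,(800,400),interpolation=cv2.INTER_CUBIC))
E
```

```text
(no output)
```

View pics/c2.png

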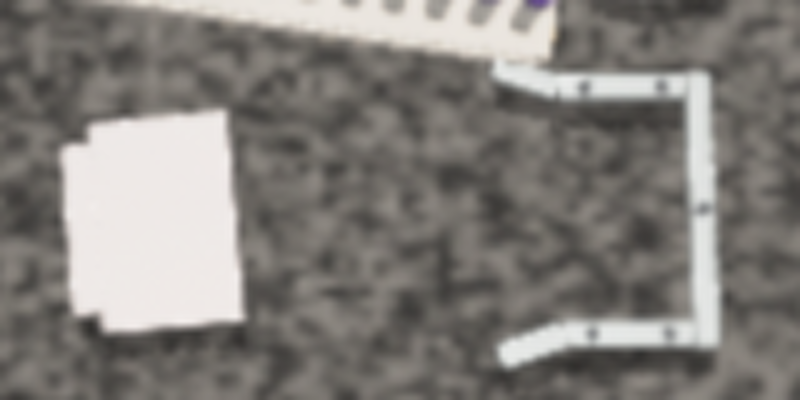

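View pics/c1.png

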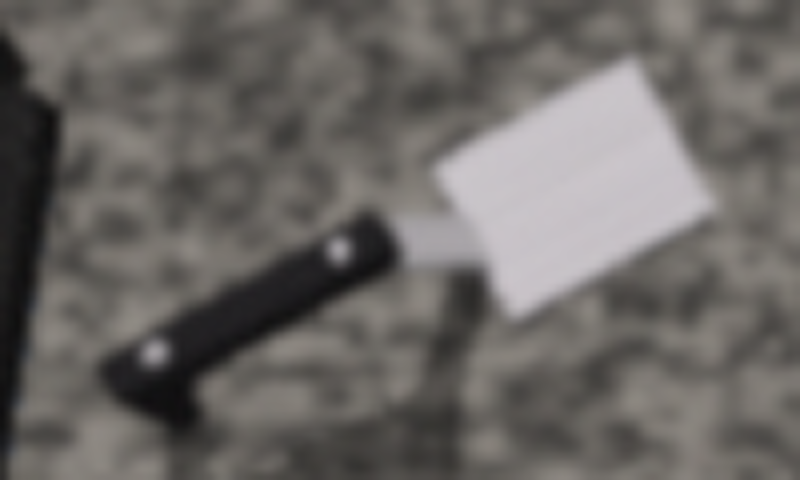

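View pics/m_top.png

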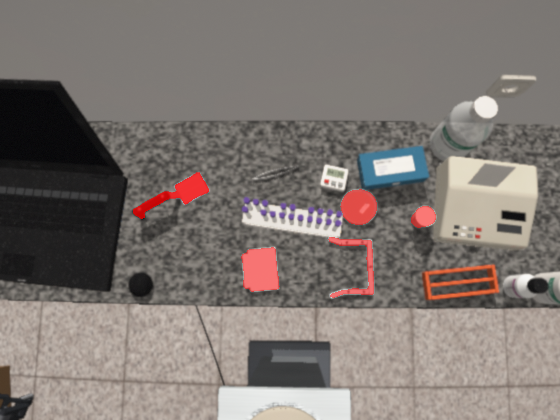

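```bash
python3 - <<'E'
from h import *
c2=lambda p:(np.array(p)+.5)/5-.5+[230,225]
c1=lambda p:(np.array(p)+.5)/8-.5+[120,165]
print('carrier lip', onplane('top',c2([(63,148),(72,316)]),.011))
C=onplane('top',c2([(88,124),(227,112),(244,320),(103,333)]),.011);print(C)
print(np.linalg.norm(np.roll(C,-1,0)-C,axis=1))
B=onplane('top',c2([(711,72),(718,347),(686,100),(694,322),(558,99),(567,322),(495,66),(500,358)]),.012);print('bay',B)
L=onplane('top',c1([(435,165),(632,55),(715,208),(513,320)]),.0025);print('blade',L,np.linalg.norm(np.roll(L,-1,0)-L,axis=1))
print('tip',(L[1]+L[2])/2, 'dir',np.degrees(np.arctan2(*( (L[1]+L[2]-L[0]-L[3])[[1,0]]))))
H=onplane('top',c1([(339,250),(155,352)]),.055);print('rivets',H,np.degrees(np.arctan2(*( (H[0]-H[1])[[1,0]]))))
# bits of rack
print('rack', onplane('top',[(243,226),(340,236),(342,212),(246,203)],.02))
# depth at rivets
im,d=np.load('top0.npz')['im'],np.load('top0.npz')['d']
print(bydepth('top',[(150,200),(155,198)],[d[200,150],d[198,155]]))
yy,xx=np.nonzero(d[195:240,240:345]>0);yy+=195;xx+=240
P=bydepth('top',np.c_[xx,yy],d[yy,xx]);Q=P[P[:,2]>.01];print('rack',Q.min(0),Q.max(0))
E
```

```text
carrier lip [[0.4715 0.1095 0.011 ]
 [0.3885 0.1025 0.011 ]]
[[0.4837 0.0973 0.011 ]
 [0.4906 0.0276 0.011 ]
 [0.3878 0.0174 0.011 ]
 [0.3805 0.0869 0.011 ]]
[0.07   0.1033 0.0698 0.1038]
bay [[ 0.5128 -0.2148  0.012 ]
 [ 0.377  -0.2151  0.012 ]
 [ 0.4986 -0.2019  0.012 ]
 [ 0.389  -0.2036  0.012 ]
 [ 0.4986 -0.1379  0.012 ]
 [ 0.3885 -0.1412  0.012 ]
 [ 0.5149 -0.1065  0.012 ]
 [ 0.3708 -0.1083  0.012 ]]
blade [[0.6515 0.2973 0.0025]
 [0.6893 0.2337 0.0025]
 [0.6373 0.2034 0.0025]
 [0.5995 0.268  0.0025]] [0.0739 0.0601 0.0748 0.0597]
tip [0.6633 0.2186 0.0025] dir -59.43730936769523
rivets [[0.6099 0.3089 0.055 ]
 [0.5772 0.3649 0.055 ]] -59.66914813553764
rack [[ 0.5416  0.1086  0.02  ]
 [ 0.5186 -0.1342  0.02  ]
 [ 0.5796 -0.14    0.02  ]
 [ 0.6009  0.1029  0.02  ]]
[[0.5998 0.3397 0.0518]
 [0.6041 0.3258 0.0558]]
rack [ 0.5117 -0.1467  0.01  ] [0.6231 0.1087 0.1404]
```

```bash
python3 - <<'E'
from h import *
g=np.array([.5974,.3307])
for cam in ['top','scene']:
    d=np.load(cam+'0.npz')['d']
    yy,xx=np.nonzero(d>0);P=bydepth(cam,np.c_[xx,yy],d[yy,xx])
    m=(np.abs(P[:,:2]-g).max(1)<.2)&(P[:,2]>.012)
    Q=P[m]
    H=np.zeros((20,20))
    for p in Q:
        i=int((p[0]-g[0]+.2)/.02);j=int((p[1]-g[1]+.2)/.02);H[min(i,19),min(j,19)]=max(H[min(i,19),min(j,19)],p[2])
    print(cam,'rows x from .397 step .02, cols y from .131');print((H*1000).astype(int))
E
```

```text
top rows x from .397 step .02, cols y from .131
[[  0   0   0   0   0   0   0   0   0   0  33  33  30  17   0  32  33  32
   33  32]
 [  0   0   0   0   0   0   0   0   0   0  12  21  20   0   0  35  32  33
   32  33]
 [  0   0   0   0   0   0   0   0   0   0   0   0   0   0   0  33  35  33
   33  33]
 [  0   0   0   0   0   0   0   0   0   0   0   0   0   0   0  33  34  33
   33  34]
 [  0   0   0   0   0   0   0   0   0   0   0   0   0   0   0  33  33  33
   34  33]
 [  0   0   0   0   0   0   0   0   0   0   0   0   0   0   0  35  33  32
   33  34]
 [  0   0   0   0   0   0   0   0   0   0   0   0   0   0  31  33  36  35
   36  35]
 [  0   0   0   0   0   0   0   0   0   0   0   0   0   0  31  32  34  37
   36  35]
 [  0   0   0   0   0   0   0   0   0   0   0  56  56   0  28  33  34  35
   35  36]
 [  0   0   0   0   0   0   0   0   0  57  56  56  55   0  31  33  36  34
   36  35]
 [  0   0   0   0   0   0   0  33  56  56  55   0   0   0  33  33  35  36
   35  34]
 [  0   0   0   0   0   0   0  27  56  51   0   0   0   0  30  32  34  34
   34  33]
 [  0   0   0   0   0   0   0   
[... 1699 characters left out ...]
  35  34
   34  36]
 [  0   0   0   0   0   0   0   0   0   0   0   0   0   0  30  31  32  32
   32  32]
 [  0   0   0   0   0   0   0   0   0   0   0   0   0   0  73  75  61  58
   50  45]
 [  0   0   0   0   0   0   0   0   0   0   0   0   0   0 143 151 145 135
  137 129]
 [  0   0   0   0   0   0   0   0   0   0   0   0   0   0 230 229 229 220
  220 209]
 [  0   0   0   0   0   0   0   0   0   0   0   0   0   0 313 320 313 305
  291 288]
 [  0   0   0   0   0   0   0   0   0   0   0   0   0   0 361 360 360 359
  361 359]
 [  0   0   0   0   0   0   0   0   0   0   0   0   0   0 351   0 360 359
  360 361]
 [  0   0   0   0   0   0   0   0   0   0   0   0   0   0   0   0   0   0
    0   0]]
```

```bash
cat > t.py <<'E'
from h import *
import sys
from scipy.spatial.transform import Rotation as R
def plan(pos,liftyaw,pitch=0):
    """units from measured pose to grasp TCP pose; lifter yaw deg; pitch>0 = blade tip up"""
    s=status.observe(); T=s['tool_rot'];p=s['position']
    d=np.array([np.cos(np.radians(liftyaw)),np.sin(np.radians(liftyaw)),0]);zc=np.array([0,0,-1.])
    x=-d; y=np.cross(zc,x); G=np.c_[x,y,zc]
    if pitch: G=R.from_rotvec(np.radians(-pitch)*np.cross([0,0,1.],d)).as_matrix()@G
    sh=T.T@(np.array(pos)-p)/.05; rv=np.degrees(R.from_matrix(T.T@G).as_rotvec())/8
    print('t',s['time_s'],'pos',p,'F',s['ft_force'],'grip',s['grip_width']); print('units',np.r_[sh,rv].round(3))
E
python3 -c "
from t import *
plan([.5974,.3307,.10],-59.55)"
```

```text
t 0.8 pos [0.1879 0.5169 0.2314] F [ 0.2667 -0.015   0.3086] grip 0.08513765530080908
units [-8.968 -0.701  2.627  0.     0.     4.946]
```

Call:
send_rows --pt "-1.1 -0.09 0.1 0 0 0.6 50" --pt "-2.3 -0.18 0.3 0 0 1.2 50" --pt "-3.5 -0.27 0.6 0 0 1.9 50" --pt "-4.7 -0.36 0.9 0 0 2.6 50" --pt "-5.9 -0.46 1.2 0 0 3.3 50"

```text
time_s: 1.42
position: [0.4591, 0.3934, 0.1709]
tool_rot: [[-0.687, 0.726, 0.0], [0.726, 0.687, 0.0], [0.0, 0.0, -1.0]]
ft_force: [-0.3, 0.7, 0.5]
grip_width: 0.05
```

```bash
python3 -c "
from t import *
plan([.5974,.3307,.10],-59.55)"
```

```text
t 1.425 pos [0.4591 0.3934 0.1709] F [-0.2806  0.6679  0.5229] grip 0.0500037302773864
units [-2.813  1.146  1.419  0.002 -0.001  1.623]
```

Call:
send_rows --pt "-1.1 0.45 0.5 0 0 0.65 50" --pt "-2.1 0.85 1.0 0 0 1.25 50" --pt "-2.81 1.15 1.42 0 0 1.62 50" --pt "-2.81 1.15 1.42 0 0 1.62 50"

```text
time_s: 1.92
position: [0.5972, 0.3303, 0.0977]
tool_rot: [[-0.507, 0.862, -0.003], [0.862, 0.507, -0.001], [0.0, -0.003, -1.0]]
ft_force: [-0.5, 0.3, 0.2]
grip_width: 0.05
```

```bash
python3 - <<'E'
from t import *
plan([.5974,.3307,.025],-59.55)
for c in ['top','scene']:
    im,d=vision.get_image(c); a=im[140:250,100:240] if c=='top' else im[80:220,140:320]
    cv2.imwrite(f'pics/g1{c}.png',cv2.resize(a[:,:,::-1],None,fx=4,fy=4,interpolation=cv2.INTER_CUBIC))
E
```

```text
t 1.925 pos [0.5972 0.3303 0.0977] F [-0.5104  0.3385  0.2461] grip 0.04997267271513608
units [ 0.004  0.012  1.453 -0.025 -0.003  0.001]
```

View pics/g1top.png

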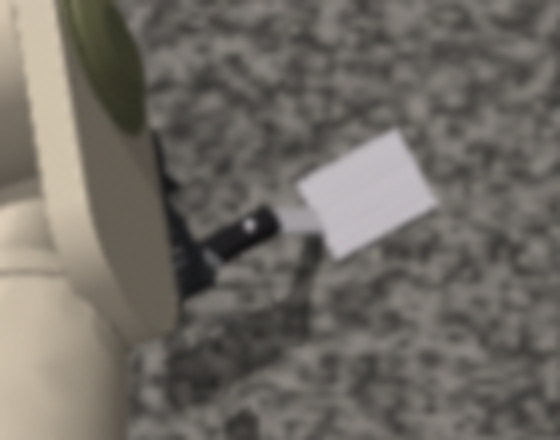

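View pics/g1scene.png

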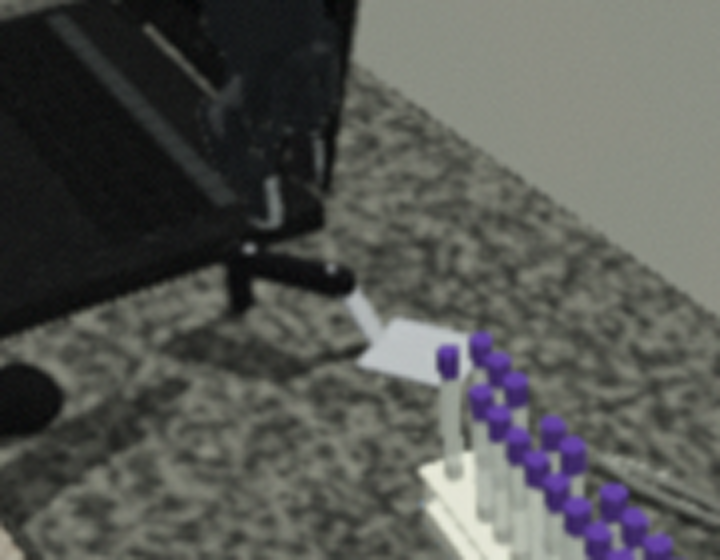

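Call:
send_rows --pt "0 0 0.6 0 0 0 50" --pt "0 0 1.1 0 0 0 50" --pt "0 0 1.45 -0.02 0 0 50" --pt "0 0 1.45 -0.02 0 0 50"

```text
time_s: 2.52
position: [0.5946, 0.3332, 0.0278]
tool_rot: [[-0.511, 0.859, 0.001], [0.859, 0.511, 0.001], [0.0, 0.001, -1.0]]
ft_force: [-0.2, -0.1, 0.6]
grip_width: 0.0501
```

Call:
send_rows --pt "0 0 0 0 0 0 10" --pt "0 0 0 0 0 0 10" --pt "0 0 0 0 0 0 10" --pt "0 0 0 0 0 0 10" --pt "0 0 0 0 0 0 10" --grip_force 80

```text
time_s: 3.15
position: [0.5963, 0.3329, 0.0294]
tool_rot: [[-0.51, 0.86, 0.004], [0.86, 0.51, 0.003], [0.0, 0.005, -1.0]]
ft_force: [-1.1, 1.6, 6.7]
grip_width: 0.0169
```

```bash
python3 - <<'E'
from t import *
plan([.5974,.3307,.065],-59.55)
E
```

```text
t 3.15 pos [0.5963 0.3329 0.0294] F [-1.1465  1.5547  6.6738] grip 0.016884005780343634
units [-0.049 -0.    -0.712  0.037 -0.     0.027]
```

Call:
send_rows --pt "0 0 -0.2 0 0 0 10" --pt "0 0 -0.6 0 0 0 10" --pt "0 0 -0.8 0.03 0 0.03 10" --pt "0 0 -0.8 0.03 0 0.03 10"

```text
time_s: 3.65
position: [0.5961, 0.3324, 0.0685]
tool_rot: [[-0.506, 0.862, 0.0], [0.862, 0.506, -0.0], [-0.0, -0.0, -1.0]]
ft_force: [0.2, 0.2, -1.7]
grip_width: 0.0168
```

```bash
python3 - <<'E'
from t import *
plan([.5974,.3307,.065],-59.55)
for c in ['top','scene']:
    im,d=vision.get_image(c); np.savez(f'l1{c}.npz',im=im,d=d)
    a=im[140:250,100:240] if c=='top' else im[80:220,140:320]
    cv2.imwrite(f'pics/l1{c}.png',cv2.resize(a[:,:,::-1],None,fx=5,fy=5,interpolation=cv2.INTER_CUBIC)[:600,:800])
E
```

```text
t 3.65 pos [0.5961 0.3324 0.0685] F [ 0.1938  0.1809 -1.7024] grip 0.01681462989085425
units [-0.042  0.006  0.071 -0.001  0.002 -0.005]
```

View pics/l1top.png

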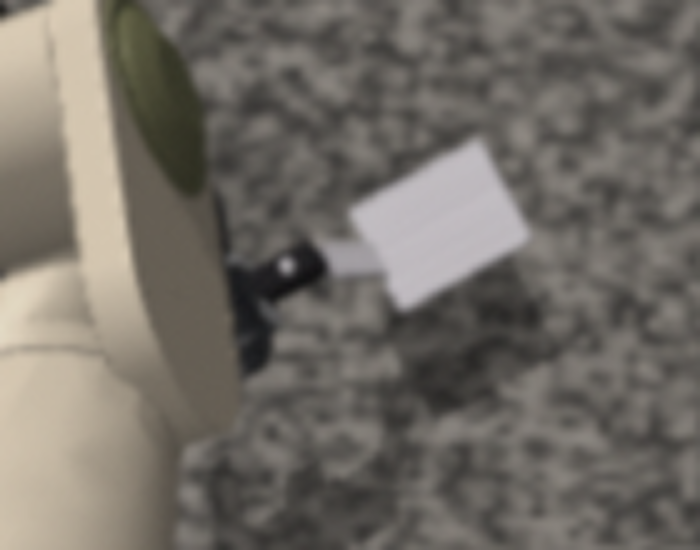

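View pics/l1scene.png

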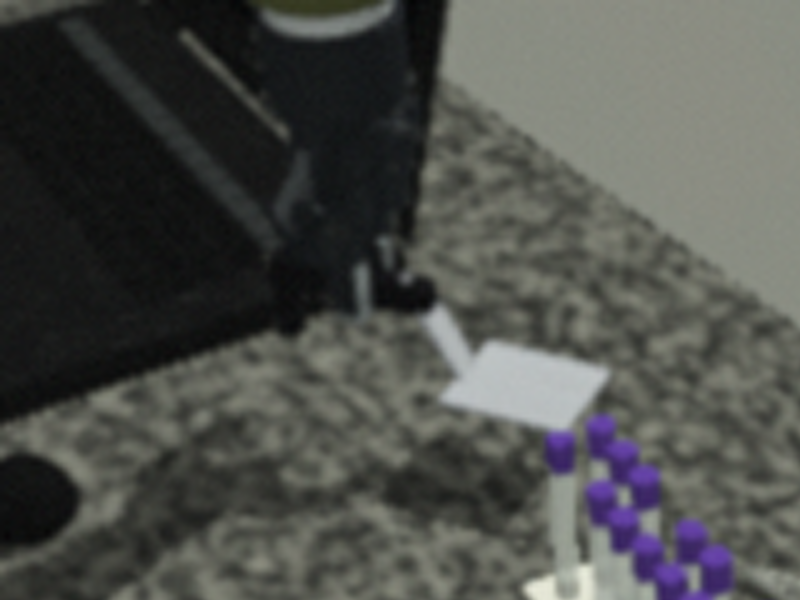

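```bash
cat >> t.py <<'E'
def blade(cam,d,poly,tcp=None,yaw=None):
    m=np.zeros(d.shape,np.uint8);cv2.fillPoly(m,[np.round(poly).astype(np.int32)],1);m=cv2.erode(m,np.ones((5,5)))
    yy,xx=np.nonzero(m&(d>0));P=bydepth(cam,np.c_[xx,yy],d[yy,xx])
    A=np.c_[P[:,:2],np.ones(len(P))];k=np.ones(len(P),bool)
    for _ in range(4):
        c,*_=np.linalg.lstsq(A[k],P[k,2],rcond=None);r=P[:,2]-A@c;k=np.abs(r)<2.5*r[k].std()
    return c,P,r[k].std()
E
python3 - <<'E'
from t import *
poly=(np.array([(350,210),(483,137),(530,235),(403,312)])+.5)/5-.5+[100,140]
d=np.load('l1top.npz')['d']
c,P,s=blade('top',d,poly);print(c,s,len(P))
z=np.median(P[:,2])
L=onplane('top',poly,z);
for _ in range(3):
  zz=L[:,:2]@c[:2]+c[2]; L=np.array([onplane('top',[p],q)[0] for p,q in zip(poly,zz)])
print(L)
dr=L[1]+L[2]-L[0]-L[3];yaw=np.degrees(np.arctan2(dr[1],dr[0]));u=dr[:2]/np.linalg.norm(dr[:2])
print('tip',(L[1]+L[2])/2,'yaw',yaw,'slope along',np.degrees(np.arctan(c[:2]@u)),'lat',np.degrees(np.arctan(c[:2]@[-u[1],u[0]])))
p=np.array([.5961,.3324,.0685]); t=(L[1]+L[2])/2
print('tip rel tcp along',(t-p)[:2]@u,'lat',(t-p)[:2]@[-u[1],u[0]],'z',t[2]-p[2])
E
```

```text
[0.0086 0.0045 0.0351] 0.0015633111209133108 450
[[0.6502 0.2964 0.042 ]
 [0.6888 0.2303 0.0421]
 [0.6376 0.2035 0.0415]
 [0.5975 0.2658 0.0415]]
tip [0.6632 0.2169 0.0418] yaw -58.4906395948513 slope along 0.03835975879765574 lat 0.5530883115330082
tip rel tcp along 0.13354121503490476 lat -0.0031607108710787657 z -0.026702224602471847
```

```bash
python3 - <<'E'
from t import *
plan([.4158,.2498,.075],-84.2)
E
```

```text
t 3.75 pos [0.5955 0.3322 0.0672] F [-0.3194 -0.4701 -1.6549] grip 0.016750582464399214
units [ 0.399 -3.934 -0.147 -0.018  0.002  3.077]
```

Call:
send_rows --pt "0.08 -0.8 -0.1 0 0 0.6 10" --pt "0.16 -1.6 -0.15 0 0 1.25 10" --pt "0.24 -2.4 -0.15 0 0 1.9 10" --pt "0.32 -3.2 -0.15 0 0 2.5 10" --pt "0.4 -3.93 -0.15 0 0 3.08 10"

```text
time_s: 4.38
position: [0.4146, 0.2494, 0.0751]
tool_rot: [[-0.098, 0.995, -0.002], [0.995, 0.098, -0.001], [-0.001, -0.002, -1.0]]
ft_force: [-0.4, 0.4, -2.0]
grip_width: 0.0166
```

Call:
send_rows --pt "0 0 0 0 0 0 10" --pt "0 0 0 0 0 0 10"

```text
time_s: 4.62
position: [0.417, 0.2503, 0.0756]
tool_rot: [[-0.101, 0.995, -0.0], [0.995, 0.101, -0.0], [-0.0, -0.001, -1.0]]
ft_force: [0.2, -0.3, -1.1]
grip_width: 0.0168
```

```bash
python3 - <<'E'
from t import *
plan([.4158,.2498,.035],-84.2)
for c in ['top','scene']:
    im,d=vision.get_image(c); np.savez(f'a1{c}.npz',im=im,d=d)
    a=im[210:310,190:330] if c=='top' else im[150:290,140:300]
    cv2.imwrite(f'pics/a1{c}.png',cv2.resize(a[:,:,::-1],None,fx=5,fy=5,interpolation=cv2.INTER_CUBIC)[:600,:800])
    plan([.4158,.2498,.035],-84.2)
E
```

```text
t 4.625 pos [0.417  0.2503 0.0756] F [ 0.2405 -0.3328 -1.1158] grip 0.01677733029745783
units [-0.007 -0.024  0.811 -0.004  0.003  0.001]
t 4.675 pos [0.4172 0.2504 0.0755] F [ 0.6819 -0.5577 -1.778 ] grip 0.016506116862909058
units [-0.008 -0.028  0.81  -0.003  0.003  0.001]
t 4.725 pos [0.4171 0.2504 0.0755] F [ 0.6893  0.2876 -1.121 ] grip 0.016517395404921413
units [-0.008 -0.027  0.809 -0.005  0.003  0.   ]
```

View pics/a1top.png

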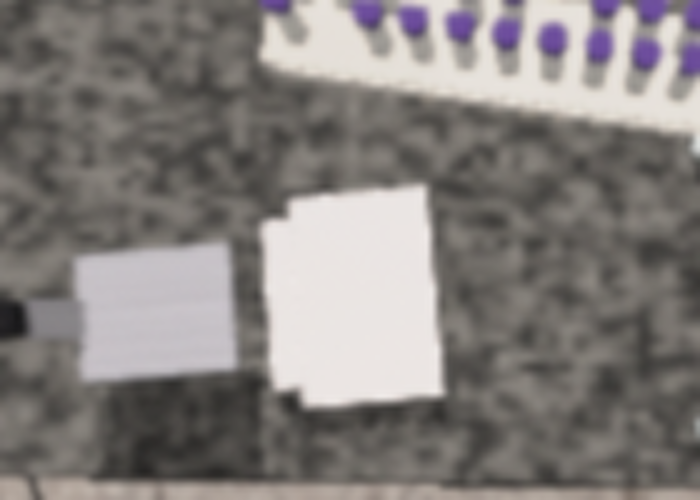

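View pics/a1scene.png

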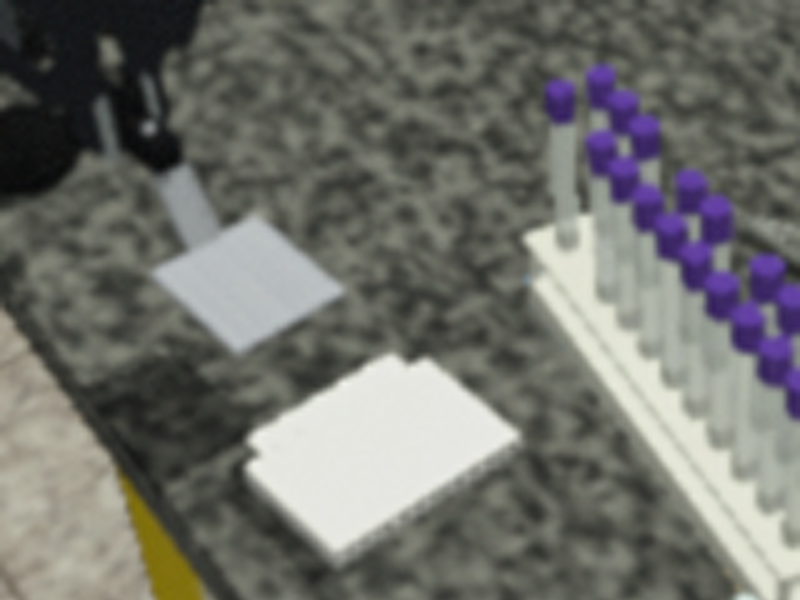

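```bash
python3 - <<'E'
from t import *
poly=(np.array([(75,257),(228,243),(237,368),(83,381)])+.5)/5-.5+[190,210]
d=np.load('a1top.npz')['d']
c,P,s=blade('top',d,poly);z=np.median(P[:,2]);print(c,s,z)
for zz in (z,.0755-.0294+.0025):
  L=onplane('top',poly,zz);t=(L[1]+L[2])/2;dr=L[1]+L[2]-L[0]-L[3]
  print(zz,L[:,:2].tolist(),'tip',t,'yaw',np.degrees(np.arctan2(dr[1],dr[0])), np.linalg.norm(np.roll(L,-1,0)-L,axis=1))
C=onplane('top',(np.array([(262,222),(273,391),(290,199),(427,185),(443,395),(304,408)])+.5)/5-.5+[190,210],.011);print(C)
E
```

```text
[ 0.011  -0.0078  0.0457] 0.0015399767289099359 0.04908250771381012
0.04908250771381012 [[0.4505457189413039, 0.19495101721574457], [0.4582720203496774, 0.12098344490220761], [0.3988432634403835, 0.11465667684162131], [0.39152573162141774, 0.18834259264446682]] tip [0.4286 0.1178 0.0491] yaw -84.1824332044169 [0.0744 0.0598 0.074  0.0594]
0.048600000000000004 [[0.45058042575035584, 0.19506208070531245], [0.45831064587031217, 0.12105699269480016], [0.3988517472223334, 0.11472701575353858], [0.39153050401609696, 0.188450304399674]] tip [0.4286 0.1179 0.0486] yaw -84.18243320441688 [0.0744 0.0598 0.0741 0.0594]
[[0.472  0.11   0.011 ]
 [0.3885 0.102  0.011 ]
 [0.4838 0.0963 0.011 ]
 [0.4916 0.0276 0.011 ]
 [0.3878 0.0179 0.011 ]
 [0.3805 0.0864 0.011 ]]
```

Call:
send_rows --pt "0 0 0.4 0 0 0 10" --pt "0 0 0.75 0 0 0 10" --pt "0 0 0.88 0 0 0 10" --pt "0 0 0.88 0 0 0 10" --pt "0 0 0.88 0 0 0 10"

```text
time_s: 5.35
position: [0.4166, 0.2502, 0.0321]
tool_rot: [[-0.101, 0.995, -0.0], [0.995, 0.101, -0.0], [-0.0, -0.0, -1.0]]
ft_force: [0.4, -0.6, -0.8]
grip_width: 0.0167
```

```bash
python3 - <<'E'
from t import *
plan([.4171,.2504,.0306],-84.2)
for c in ['scene']:
    im,d=vision.get_image(c); np.savez(f'b1{c}.npz',im=im,d=d)
    a=im[160:280,140:300]
    cv2.imwrite(f'pics/b1{c}.png',cv2.resize(a[:,:,::-1],None,fx=5,fy=5,interpolation=cv2.INTER_CUBIC)[:600,:800])
E
```

```text
t 5.35 pos [0.4166 0.2502 0.0321] F [ 0.3934 -0.6042 -0.7873] grip 0.016671124814791202
units [ 0.003  0.01   0.03  -0.002  0.003 -0.002]
```

View pics/b1scene.png

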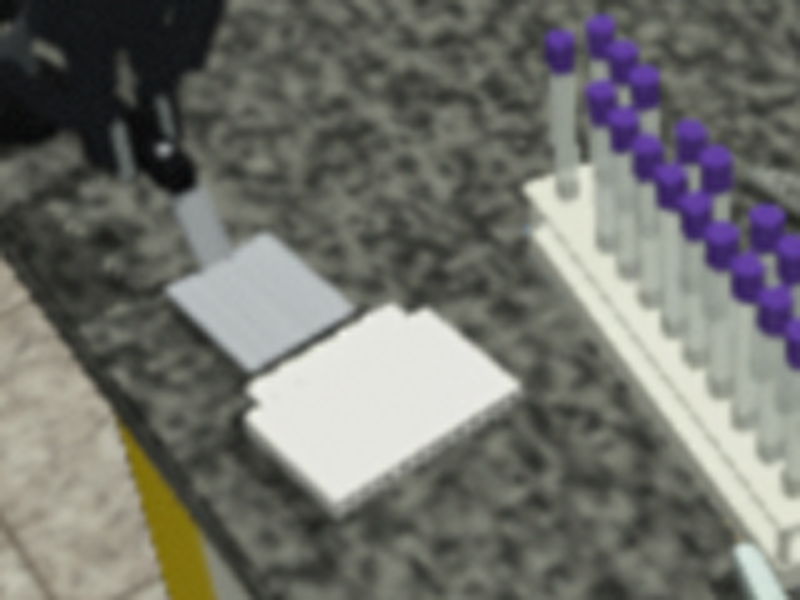

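Call:
send_rows --pt "0 0 0.04 0 0 0 10" --pt "-0.1 0 0.04 0 0 0 10" --pt "-0.2 0 0.04 0 0 0 10" --pt "-0.3 0 0.04 0 0 0 10" --pt "-0.3 0 0.04 0 0 0 10"

```text
time_s: 6.02
position: [0.4178, 0.2347, 0.0296]
tool_rot: [[-0.1, 0.995, -0.001], [0.995, 0.1, -0.001], [-0.001, -0.001, -1.0]]
ft_force: [-0.7, -0.1, -1.3]
grip_width: 0.0166
```

```bash
python3 - <<'E'
from t import *
plan([.4171,.2504,.0306],-84.2)
for c in ['scene','top']:
    im,d=vision.get_image(c); np.savez(f'b2{c}.npz',im=im,d=d)
    a=im[210:310,190:330] if c=='top' else im[160:280,140:300]
    cv2.imwrite(f'pics/b2{c}.png',cv2.resize(a[:,:,::-1],None,fx=5,fy=5,interpolation=cv2.INTER_CUBIC)[:600,:800])
E
```

```text
t 6.025 pos [0.4178 0.2347 0.0296] F [-0.7188 -0.131  -1.2552] grip 0.01660561272491203
units [ 0.313  0.018 -0.019 -0.009  0.004 -0.008]
```

View pics/b2scene.png

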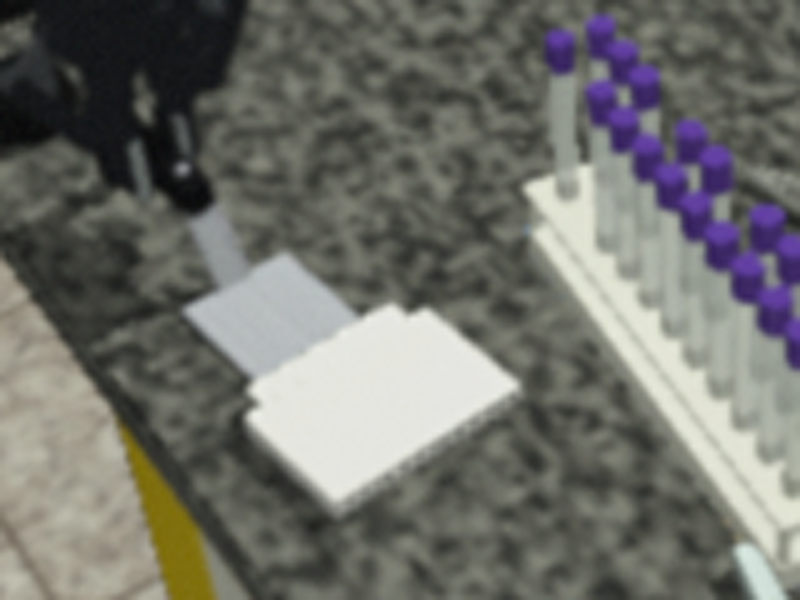

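View pics/b2top.png

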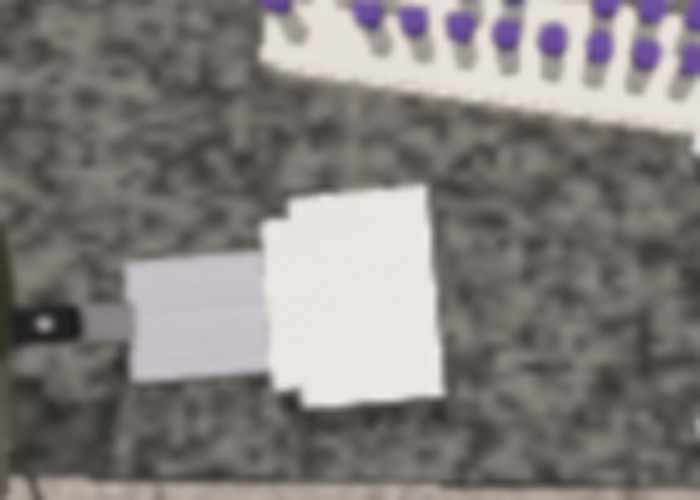

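Call:
send_rows --pt "-0.08 0 0 0 0 0 10" --pt "-0.16 0 0 0 0 0 10" --pt "-0.16 0 0 0 0 0 10"

```text
time_s: 6.5
position: [0.4185, 0.2269, 0.0296]
tool_rot: [[-0.1, 0.995, -0.001], [0.995, 0.1, -0.001], [-0.001, -0.001, -1.0]]
ft_force: [-0.1, 0.5, -2.3]
grip_width: 0.0165
```

```bash
python3 - <<'E'
from t import *
plan([.4171,.2504,.0306],-84.2)
for c in ['top']:
    im,d=vision.get_image(c); np.savez(f'b3{c}.npz',im=im,d=d)
    a=im[210:310,190:330] if c=='top' else im[160:280,140:300]
    cv2.imwrite(f'pics/b3{c}.png',cv2.resize(a[:,:,::-1],None,fx=5,fy=5,interpolation=cv2.INTER_CUBIC)[:600,:800])
E
```

```text
t 6.5 pos [0.4185 0.2269 0.0296] F [-0.0942  0.4936 -2.3097] grip 0.016450405784421973
units [ 0.471  0.019 -0.02  -0.01   0.004 -0.006]
```

View pics/b3top.png

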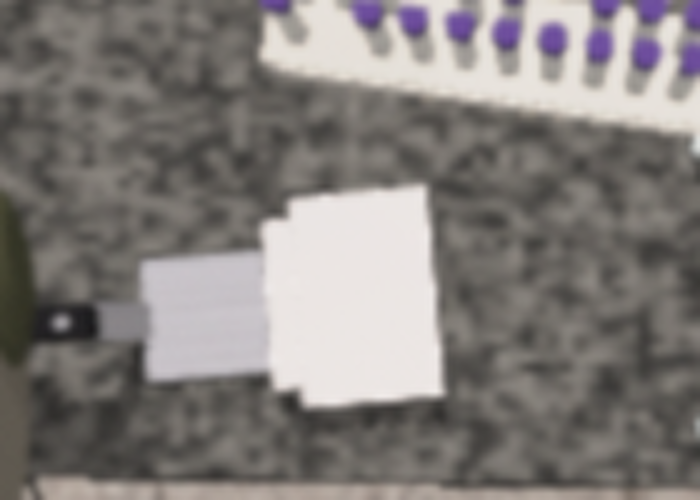

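```bash
python3 - <<'E'
import numpy as np
for th in range(0,100,4):
    a=72.5+2.5*min(th/60,1);t=np.radians(th)
    Y=a*np.cos(t)-6*np.sin(t);Z=a*np.sin(t)+6*np.cos(t)
    print(th,round(-(72.5-Y)/50,3),round(-(Z-2.7)/50,3))
E
```

```text
0 -0.0 -0.066
4 -0.009 -0.167
8 -0.024 -0.268
12 -0.047 -0.367
16 -0.076 -0.465
20 -0.113 -0.56
24 -0.156 -0.654
28 -0.205 -0.744
32 -0.261 -0.83
36 -0.323 -0.913
40 -0.391 -0.991
44 -0.464 -1.065
48 -0.542 -1.134
52 -0.625 -1.197
56 -0.713 -1.254
60 -0.804 -1.305
64 -0.9 -1.347
68 -0.999 -1.382
72 -1.101 -1.41
76 -1.204 -1.43
80 -1.308 -1.444
84 -1.413 -1.45
88 -1.518 -1.449
92 -1.622 -1.441
96 -1.726 -1.425
```

Call:
send_rows --pt "0 0 -0.07 0 0 0 10" --pt "-0.01 0 -0.17 0 0 0 10" --pt "-0.02 0 -0.27 0 0 0 10" --pt "-0.05 0 -0.37 0 0 0 10" --pt "-0.05 0 -0.37 0 0 0 10"

```text
time_s: 7.18
position: [0.419, 0.2247, 0.0486]
tool_rot: [[-0.101, 0.995, -0.0], [0.995, 0.101, -0.0], [-0.0, -0.0, -1.0]]
ft_force: [0.9, 0.5, -2.0]
grip_width: 0.0168
```

```bash
cat > look.py <<'E'
from t import *
import sys
n=sys.argv[1]
plan([.4171,.2504,.0306],-84.2)
im,d=vision.get_image('scene'); np.savez(f'{n}scene.npz',im=im,d=d)
im2,d2=vision.get_image('top'); np.savez(f'{n}top.npz',im=im2,d=d2)
a=cv2.resize(im[160:280,150:270],None,fx=4,fy=4,interpolation=cv2.INTER_CUBIC)
b=cv2.resize(im2[230:310,200:300],(500,400),interpolation=cv2.INTER_CUBIC)[:,:320]
a=cv2.resize(a,(480,480)); b2=np.zeros((480,320,3),np.uint8); b2[:400]=b
cv2.imwrite(f'pics/{n}.png',np.hstack([a,b2])[:,:,::-1])
E
python3 look.py f1
```

```text
t 7.175 pos [0.419  0.2247 0.0486] F [ 0.8808  0.5045 -1.9975] grip 0.01676935607176648
units [ 0.516  0.013  0.359 -0.002  0.003 -0.004]
```

View pics/f1.png

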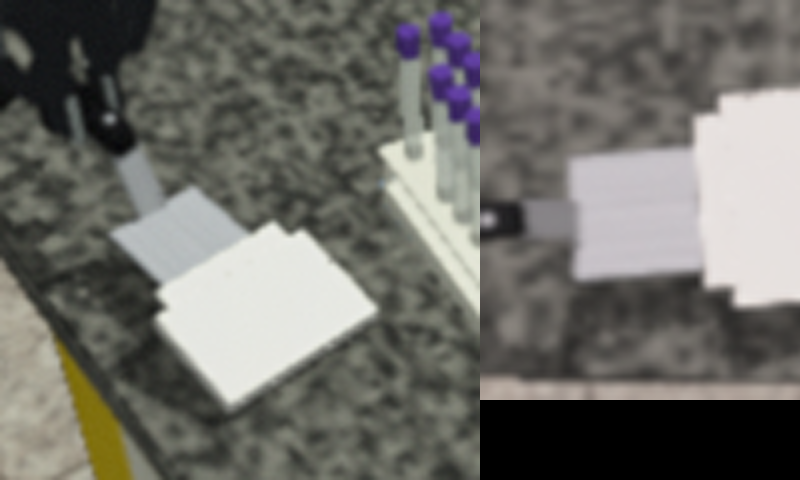

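Call:
send_rows --pt "-0.03 0 -0.1 0 0 0 10" --pt "-0.065 0 -0.19 0 0 0 10" --pt "-0.11 0 -0.285 0 0 0 10" --pt "-0.155 0 -0.375 0 0 0 10" --pt "-0.155 0 -0.375 0 0 0 10"

```text
time_s: 7.9
position: [0.4198, 0.2169, 0.0673]
tool_rot: [[-0.1, 0.995, -0.0], [0.995, 0.1, -0.0], [-0.0, -0.0, -1.0]]
ft_force: [0.2, 0.8, -2.0]
grip_width: 0.0163
```

```bash
sed -i 's/230:310,200:300/230:310,220:320/;s/\[:,:320\]/[:,:320]/' look.py; python3 look.py f2
```

```text
t 7.9 pos [0.4198 0.2169 0.0673] F [ 0.1597  0.7865 -2.0353] grip 0.016275542821313847
units [ 0.672  0.014  0.733 -0.003  0.003 -0.005]
```

View pics/f2.png

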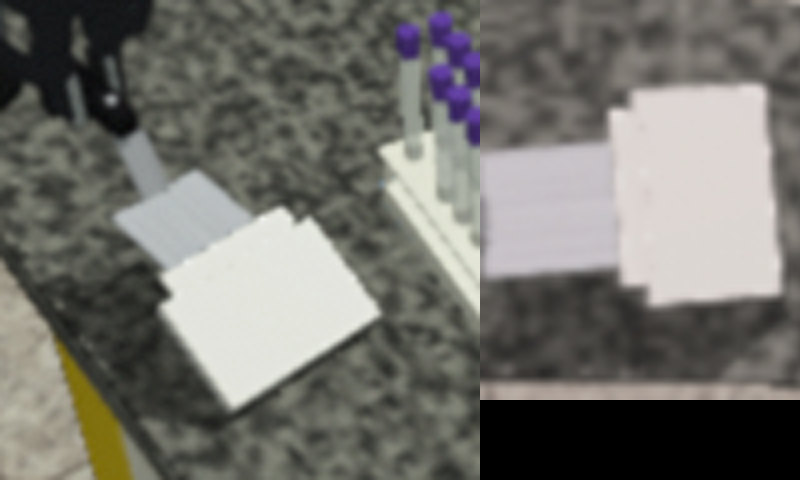

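Call:
send_rows --pt "-0.055 0 -0.085 0 0 0 10" --pt "-0.12 0 -0.17 0 0 0 10" --pt "-0.185 0 -0.25 0 0 0 10" --pt "-0.26 0 -0.32 0 0 0 10" --pt "-0.335 0 -0.39 0 0 0 10"

```text
time_s: 8.62
position: [0.4213, 0.2001, 0.0867]
tool_rot: [[-0.101, 0.995, -0.001], [0.995, 0.101, -0.001], [-0.001, -0.001, -1.0]]
ft_force: [0.6, 0.6, -1.4]
grip_width: 0.0162
```

```bash
python3 look.py f3
```

```text
t 8.625 pos [0.4213 0.2001 0.0867] F [ 0.6472  0.603  -1.352 ] grip 0.016165902235272697
units [ 1.011  0.019  1.12  -0.008  0.004 -0.004]
```

View pics/f3.png

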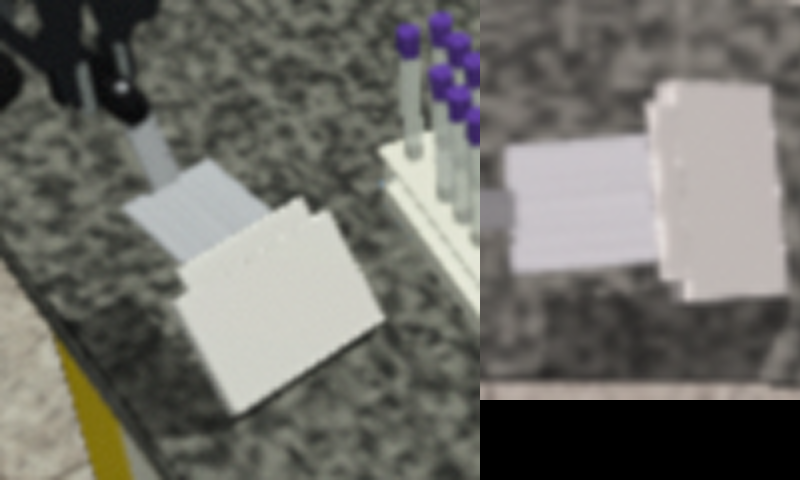

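Call:
send_rows --pt "-0.085 0 -0.065 0 0 0 10" --pt "-0.17 0 -0.12 0 0 0 10" --pt "-0.26 0 -0.17 0 0 0 10" --pt "-0.36 0 -0.215 0 0 0 10" --pt "-0.455 0 -0.25 0 0 0 10"

```text
time_s: 9.35
position: [0.4236, 0.1773, 0.099]
tool_rot: [[-0.101, 0.995, -0.001], [0.995, 0.101, -0.001], [-0.001, -0.001, -1.0]]
ft_force: [-1.0, -0.5, -0.3]
grip_width: 0.0165
```

```bash
python3 look.py f4
```

```text
t 9.35 pos [0.4236 0.1773 0.099 ] F [-0.9699 -0.499  -0.3427] grip 0.01653433869148111
units [ 1.468  0.019  1.368 -0.009  0.004 -0.003]
```

View pics/f4.png

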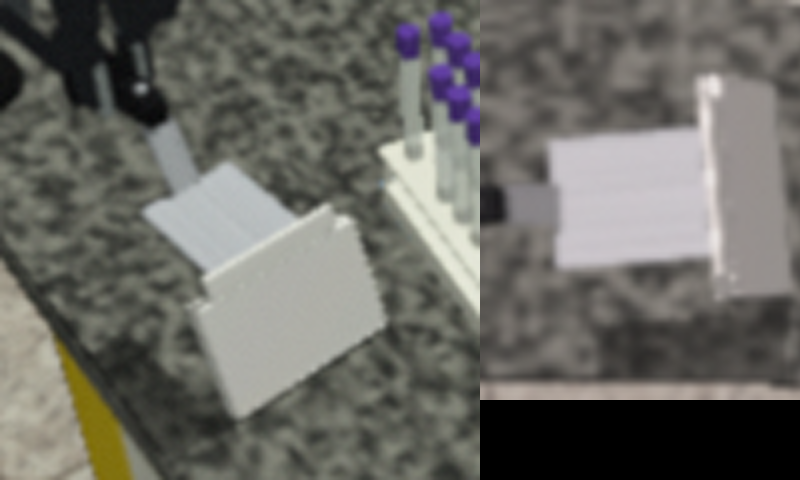

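Call:
send_rows --pt "-0.1 0 -0.03 0 0 0 10" --pt "-0.205 0 -0.05 0 0 0 10" --pt "-0.3 0 -0.06 0 0 0 10" --pt "-0.39 0 -0.07 0 0 0 10" --pt "-0.46 0 -0.07 0 0 0 10"

```text
time_s: 10.07
position: [0.4259, 0.1545, 0.1024]
tool_rot: [[-0.1, 0.995, -0.001], [0.995, 0.1, -0.001], [-0.001, -0.001, -1.0]]
ft_force: [0.1, 0.5, -1.0]
grip_width: 0.0165
```

```bash
python3 look.py f5
```

```text
t 10.075 pos [0.4259 0.1545 0.1024] F [ 0.1326  0.4636 -0.9892] grip 0.016510577823823324
units [ 1.926  0.019  1.435 -0.009  0.004 -0.004]
```

View pics/f5.png

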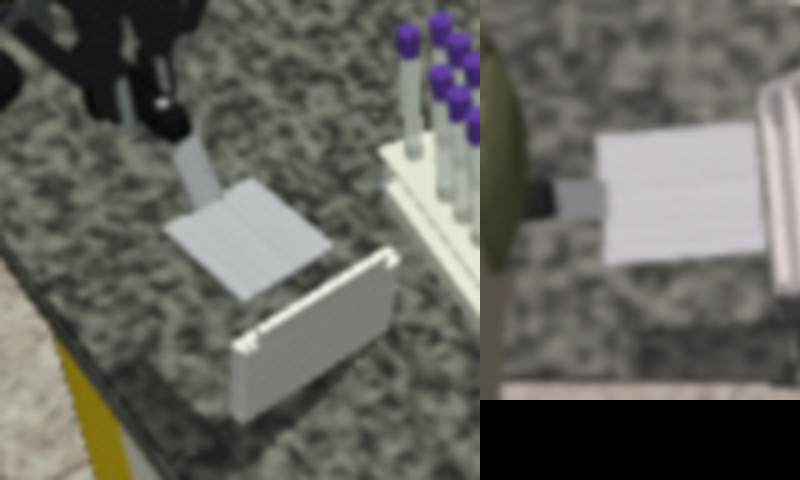

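```bash
sed -i 's/220:320\]/240:340]/' look.py; python3 look.py f6
```

```text
t 10.175 pos [0.4259 0.1545 0.1024] F [-0.2874  1.1145 -1.26  ] grip 0.016627495423491435
units [ 1.926  0.018  1.435 -0.01   0.004 -0.006]
```

View pics/f6.png

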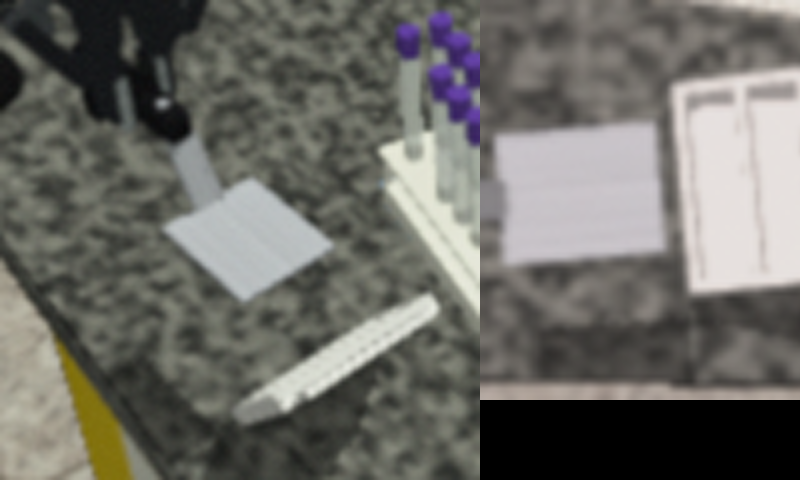

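It's falling over, past vertical. I'll hold still to let it settle, then look.

Call:
send_rows --pt "0 0 0 0 0 0 10" --pt "0 0 0 0 0 0 10" --pt "0 0 0 0 0 0 10" --pt "0 0 0 0 0 0 10"

```text
time_s: 10.78
position: [0.4259, 0.1549, 0.1024]
tool_rot: [[-0.101, 0.995, -0.001], [0.995, 0.101, -0.001], [-0.001, -0.001, -1.0]]
ft_force: [0.8, 1.2, -0.8]
grip_width: 0.0165
```

```bash
cat > look2.py <<'E'
from t import *
import sys
n=sys.argv[1]
plan([.4171,.2504,.0306],-84.2)
im,d=vision.get_image('top'); np.savez(f'{n}top.npz',im=im,d=d)
cv2.imwrite(f'pics/{n}.png',cv2.resize(im[225:305,230:390],(800,400),interpolation=cv2.INTER_CUBIC)[:,:,::-1])
im,d=vision.get_image('scene'); np.savez(f'{n}scene.npz',im=im,d=d)
cv2.imwrite(f'pics/{n}s.png',cv2.resize(im[170:350,160:340],(600,600),interpolation=cv2.INTER_CUBIC)[:,:,::-1])
E
python3 look2.py g1
```

```text
t 10.775 pos [0.4259 0.1549 0.1024] F [ 0.7862  1.1875 -0.7711] grip 0.016457284049445516
units [ 1.92   0.019  1.435 -0.009  0.004 -0.003]
```

View pics/g1.png

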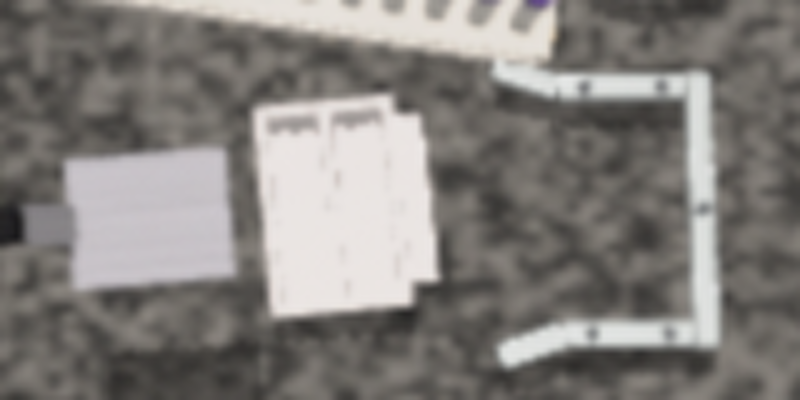

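View pics/g1s.png

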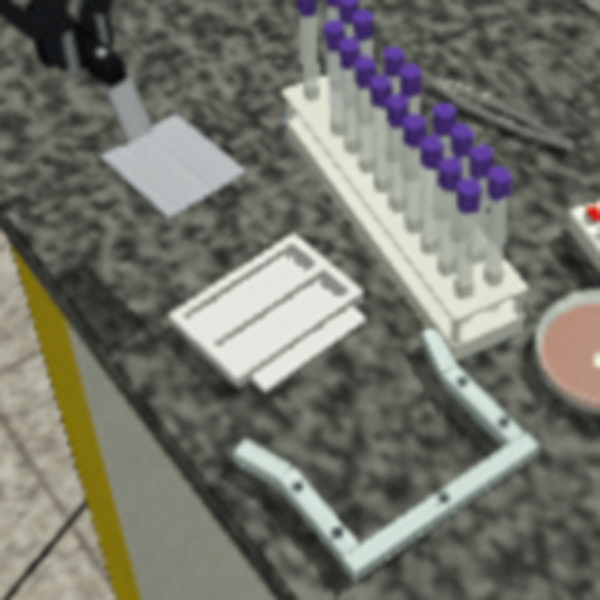

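```bash
python3 - <<'E'
from t import *
c2=lambda p:(np.array(p)+.5)/5-.5+[230,225]
C=onplane('top',c2([(253,105),(392,95),(413,306),(272,319)]),.011);print(C,np.linalg.norm(np.roll(C,-1,0)-C,axis=1))
l=onplane('top',c2([(418,115),(438,281)]),.005);print(l)
e=C[0]-C[3];print('yaw normal',np.degrees(np.arctan2(-e[0],e[1])))
e=C[1]+C[2]-C[0]-C[3];print('yaw',np.degrees(np.arctan2(e[1],e[0])))
m=(C[0]+C[3])/2;print('edge mid',m,'lip mid',(l[0]+l[1])/2)
B=onplane('top',c2([(66,159),(225,148),(235,275),(75,290)]),.0755);t=(B[1]+B[2])/2;print('blade tip',t)
plan([.4437,.155,.075],-90)
E
```

```text
[[ 0.4942  0.0146  0.011 ]
 [ 0.4999 -0.055   0.011 ]
 [ 0.3956 -0.0657  0.011 ]
 [ 0.3884  0.0037  0.011 ]] [0.0698 0.1049 0.0697 0.1064]
[[ 0.4907 -0.0683  0.005 ]
 [ 0.4081 -0.0783  0.005 ]]
yaw normal -84.07631465790355
yaw -84.70723834343576
edge mid [0.4413 0.0091 0.011 ] lip mid [ 0.4494 -0.0733  0.005 ]
blade tip [0.4372 0.0221 0.0755]
t 10.875 pos [0.4259 0.1548 0.1024] F [-0.0901 -0.6912 -1.2658] grip 0.016709455413173337
units [-0.032  0.356  0.547 -0.009  0.005  0.722]
```

```bash
python3 - <<'E'
from t import *
plan([.444,.1695,.05],-90)
E
```

```text
t 10.875 pos [0.4259 0.1548 0.1024] F [-0.0901 -0.6912 -1.2658] grip 0.016709455413173337
units [ 0.256  0.391  1.047 -0.009  0.005  0.722]
```

Call:
send_rows --pt "0.15 0.2 0 0 0 0.4 10" --pt "0.26 0.39 0.2 -0.01 0 0.72 10" --pt "0.26 0.39 0.7 -0.01 0 0.72 10" --pt "0.26 0.39 1.05 -0.01 0 0.72 10" --pt "0.26 0.39 1.05 -0.01 0 0.72 10"

```text
time_s: 11.5
position: [0.4433, 0.1696, 0.0491]
tool_rot: [[-0.0, 1.0, -0.002], [1.0, 0.0, -0.001], [-0.001, -0.002, -1.0]]
ft_force: [-0.5, 0.1, -1.0]
grip_width: 0.0165
```

```bash
python3 - <<'E'
from t import *
plan([.444,.1695,.0305],-90)
E
```

```text
t 11.5 pos [0.4433 0.1696 0.0491] F [-0.4974  0.0663 -1.0391] grip 0.016458903842452757
units [-0.002  0.014  0.371 -0.017  0.007  0.002]
```

Call:
send_rows --pt "0 0.01 0.2 -0.01 0 0 10" --pt "0 0.01 0.37 -0.02 0 0 10" --pt "0 0.01 0.37 -0.02 0 0 10" --pt "0 0.01 0.37 -0.02 0 0 10"

```text
time_s: 12.0
position: [0.4446, 0.1697, 0.0315]
tool_rot: [[-0.0, 1.0, 0.003], [1.0, 0.0, -0.001], [-0.001, 0.003, -1.0]]
ft_force: [0.0, 0.6, -2.4]
grip_width: 0.0168
```

```bash
python3 look2.py p1
```

```text
t 12.0 pos [0.4446 0.1697 0.0315] F [ 0.0342  0.6367 -2.4363] grip 0.01679670942114647
units [ 1.614 -0.549  0.016  0.023  0.006 -0.723]
```

View pics/p1.png

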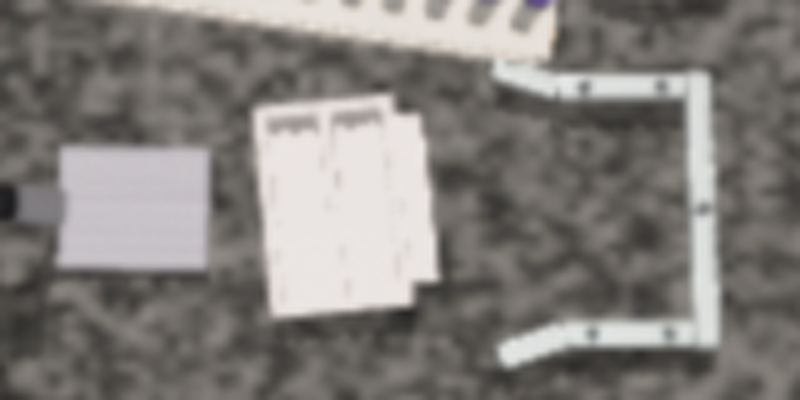

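```bash
python3 - <<'E'
from t import *
c2=lambda p:(np.array(p)+.5)/5-.5+[230,225]
print(onplane('top',c2([(60,147),(210,147),(208,270),(59,268)]),.0045))
# bay: subpixel edges of walls from gray gradient at z .012
im=np.load('p1top.npz')['im'].astype(float).mean(2)
g=cv2.GaussianBlur(im,(0,0),.7)
def edge_h(rows,x0,x1,sgn):
    out=[]
    for r in rows:
        gr=sgn*np.gradient(g[r,x0:x1]);k=gr.argmax()
        if 0<k<len(gr)-1:
            a,b,c=gr[k-1:k+2];k=k+.5*(a-c)/(a-2*b+c)
        out.append((x0+k,r))
    return out
def edge_v(cols,y0,y1,sgn):
    return [(r,c) for c,r in [(q[0],q[1]) for q in []]] or [ (x,y) for x,y in _v(cols,y0,y1,sgn)]
def _v(cols,y0,y1,sgn):
    for x in cols:
        gr=sgn*np.gradient(g[y0:y1,x]);k=gr.argmax()
        if 0<k<len(gr)-1:
            a,b,c=gr[k-1:k+2];k=k+.5*(a-c)/(a-2*b+c)
        yield x,y0+k
for nm,pts in [('stop outer',edge_h(range(243,290,2),368,380,-1)),('stop inner',edge_h(range(248,287,2),362,371,1)),
   ('top inner',list(_v(range(345,364,2),240,250,-1))),('bot inner',list(_v(range(345,364,2),284,294,1))),('top outer',list(_v(range(345,366,2),234,243,1))),('bot outer',list(_v(range(345,366,2),290,299,-1)))]:
    P=onplane('top',pts,.012)[:,:2]; m=np.median(P,0)
    vx,vy,x0,y0=cv2.fitLine(P.astype(np.float32),cv2.DIST_HUBER,0,.01,.01).ravel(); print(nm,m,'ang',np.degrees(np.arctan2(vy,vx)))
E
```

```text
[[0.4726 0.1119 0.0045]
 [0.4735 0.0362 0.0045]
 [0.4122 0.036  0.0045]
 [0.4121 0.1105 0.0045]]
stop outer [ 0.4454 -0.2154] ang 1.0951464
stop inner [ 0.4429 -0.2026] ang 0.91817003
top inner [ 0.4993 -0.1699] ang -88.618004
bot inner [ 0.3899 -0.1682] ang -89.43009
top outer [ 0.5119 -0.1726] ang 89.91348
bot outer [ 0.3769 -0.1705] ang -89.387115
```

Call:
send_rows --pt "0 0 0.02 0.02 0 -0.09 10" --pt "-0.2 0 0.025 0.02 0 -0.09 10" --pt "-0.4 0.01 0.025 0.02 0 -0.09 10" --pt "-0.55 0.01 0.025 0.02 0 -0.09 10" --pt "-0.7 0.01 0.025 0.02 0 -0.09 10"

```text
time_s: 12.72
position: [0.4451, 0.134, 0.0302]
tool_rot: [[-0.012, 1.0, 0.0], [1.0, 0.012, -0.001], [-0.001, 0.0, -1.0]]
ft_force: [-0.4, 0.8, -2.0]
grip_width: 0.0163
```

```bash
python3 look2.py p2
```

```text
t 12.725 pos [0.4451 0.134  0.0302] F [-0.3849  0.7525 -1.9975] grip 0.016279171108247323
units [ 2.334 -0.53  -0.009  0.003  0.004 -0.636]
```

View pics/p2.png

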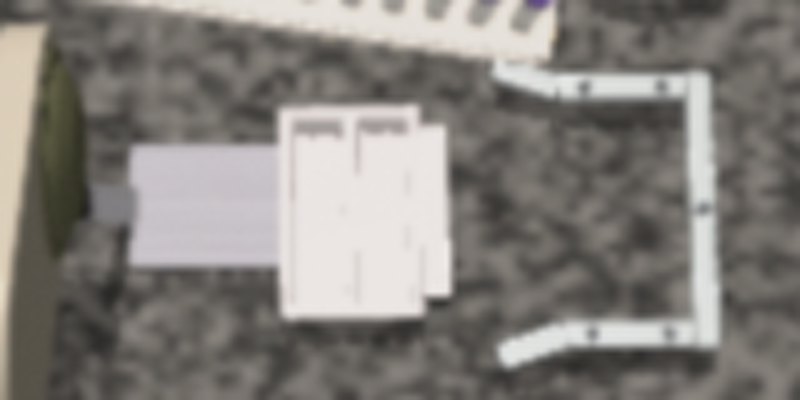

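Call:
send_rows --pt "-0.2 0 0 0 0 0 10" --pt "-0.4 0 0 0 0 0 10" --pt "-0.6 0 0 0 0 0 10" --pt "-0.8 0 0 0 0 0 10" --pt "-1.0 0 0 0 0 0 10"

```text
time_s: 13.45
position: [0.4456, 0.0839, 0.0302]
tool_rot: [[-0.013, 1.0, 0.0], [1.0, 0.013, -0.001], [-0.001, 0.0, -1.0]]
ft_force: [0.2, 1.1, -1.7]
grip_width: 0.0166
```

```bash
python3 look2.py p3
```

```text
t 13.45 pos [0.4456 0.0839 0.0302] F [ 0.1603  1.1298 -1.6613] grip 0.01655679335988905
units [ 3.336 -0.527 -0.011  0.001  0.005 -0.634]
```

View pics/p3.png

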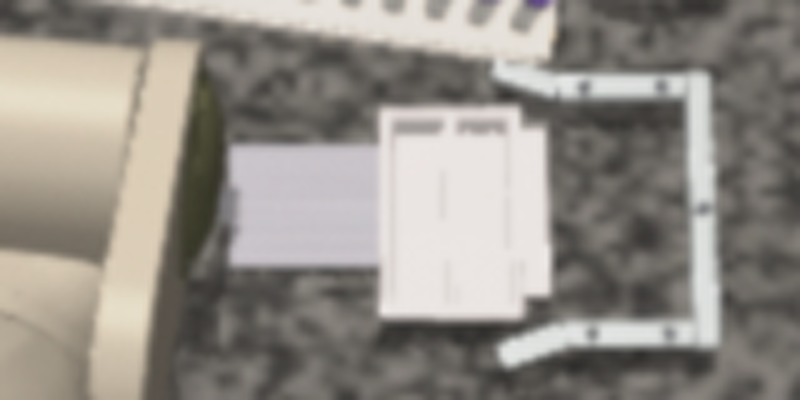

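Call:
send_rows --pt "-0.2 0 0 0 0 0 10" --pt "-0.4 0 0 0 0 0 10" --pt "-0.6 0 0 0 0 0 10" --pt "-0.8 0 0 0 0 0 10" --pt "-1.0 0 0 0 0 0 10"

```text
time_s: 14.18
position: [0.4462, 0.034, 0.0302]
tool_rot: [[-0.013, 1.0, 0.0], [1.0, 0.013, -0.001], [-0.001, 0.0, -1.0]]
ft_force: [-0.5, 0.5, -1.6]
grip_width: 0.0165
```

```bash
python3 look2.py p4
```

```text
t 14.175 pos [0.4462 0.034  0.0302] F [-0.4591  0.5409 -1.5515] grip 0.01648651052175285
units [ 4.335 -0.527 -0.011  0.001  0.005 -0.634]
```

View pics/p4.png

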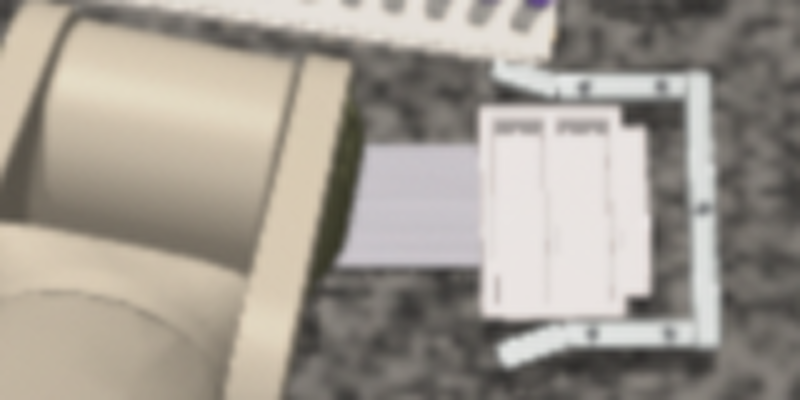

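View pics/p4s.png

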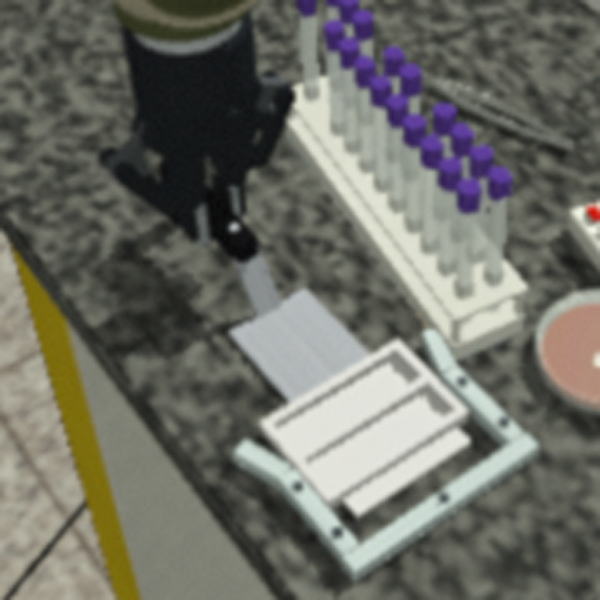

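Call:
send_rows --pt "-0.1 0 0 0 0 0 10" --pt "-0.2 0 0 0 0 0 10" --pt "-0.3 0 0 0 0 0 10" --pt "-0.36 0 0 0 0 0 10" --pt "-0.36 0 0 0 0 0 10"

```text
time_s: 14.9
position: [0.4465, 0.0165, 0.0302]
tool_rot: [[-0.013, 1.0, 0.0], [1.0, 0.013, -0.001], [-0.001, 0.0, -1.0]]
ft_force: [-0.6, -0.9, -1.0]
grip_width: 0.0168
```

Call:
send_rows --pt "-0.03 0 0 0 0 0 10" --pt "-0.06 0 0 0 0 0 10" --pt "-0.06 0 0 0 0 0 10"

```text
time_s: 15.28
position: [0.4463, 0.0141, 0.0302]
tool_rot: [[-0.013, 1.0, -0.0], [1.0, 0.013, 0.0], [0.0, -0.0, -1.0]]
ft_force: [-0.3, 4.0, -0.4]
grip_width: 0.0163
```

```bash
python3 look2.py p5
```

```text
t 15.275 pos [0.4463 0.0141 0.0302] F [-0.2644  3.9824 -0.3864] grip 0.01629575613481078
units [ 4.733 -0.523 -0.007 -0.001 -0.    -0.633]
```

View pics/p5.png

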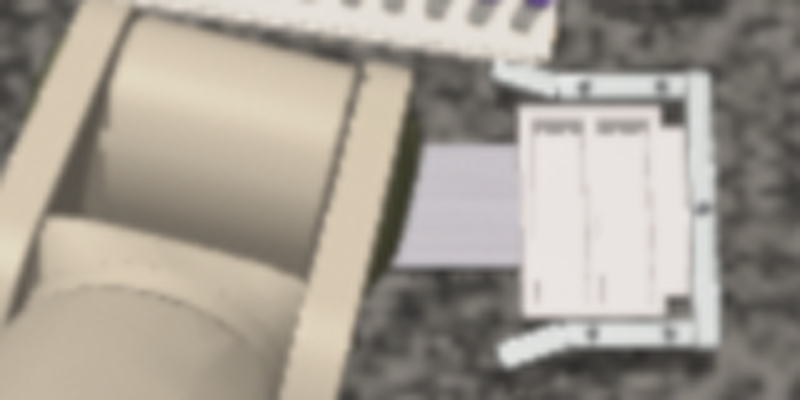

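View pics/p5s.png

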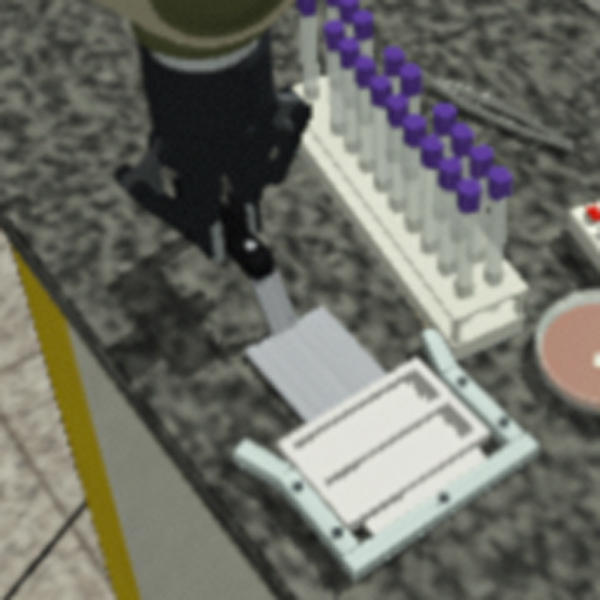

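Call:
send_rows --pt "-0.03 0 0 0 0 0 10" --pt "-0.06 0 0 0 0 0 10" --pt "-0.06 0 0 0 0 0 10"

```text
time_s: 15.75
position: [0.4459, 0.0137, 0.0305]
tool_rot: [[-0.012, 1.0, -0.0], [1.0, 0.012, 0.005], [0.005, -0.0, -1.0]]
ft_force: [0.5, 27.0, 7.9]
grip_width: 0.0168
```

```bash
python3 - <<'E'
from t import *
plan([.4463,.2,.0302],-89.25)
c2=lambda p:(np.array(p)+.5)/5-.5+[230,225]
C=onplane('top',c2([(519,105),(523,318),(658,105),(662,317)]),.011);print(C,(C[0]+C[1])/2)
e=C[0]-C[1];print('yaw',np.degrees(np.arctan2(-e[0],e[1])))
E
```

```text
t 15.75 pos [0.4459 0.0137 0.0305] F [ 0.5347 26.9855  7.8522] grip 0.01677438610285828
units [ 3.725  0.053  0.024 -0.002 -0.032 -0.007]
[[ 0.4955 -0.1185  0.011 ]
 [ 0.3903 -0.1197  0.011 ]
 [ 0.4961 -0.188   0.011 ]
 [ 0.3914 -0.1881  0.011 ]] [ 0.4429 -0.1191  0.011 ]
yaw -89.32489540378462
```

Call:
send_rows --pt "0.1 0 0 0 0 0 10" --pt "0.4 0 -0.05 0 0 0 10" --pt "1.0 0 -0.1 0 0 0 10" --pt "1.7 0 -0.1 0 0 0 10" --pt "2.4 0 -0.1 0 0 0 10"

```text
time_s: 16.38
position: [0.4449, 0.1321, 0.0353]
tool_rot: [[-0.013, 1.0, 0.001], [1.0, 0.013, -0.001], [-0.001, 0.001, -1.0]]
ft_force: [0.6, 0.4, -0.9]
grip_width: 0.0165
```

Call:
send_rows --pt "0.6 0 0 0 0 0 10" --pt "1.2 0 0 0 0 0 10" --pt "1.5 0 0 0 0 0 10" --pt "1.5 0 0 0 0 0 10"

```text
time_s: 16.88
position: [0.4439, 0.2062, 0.0351]
tool_rot: [[-0.014, 1.0, 0.0], [1.0, 0.014, -0.001], [-0.001, 0.0, -1.0]]
ft_force: [0.2, -0.8, -0.7]
grip_width: 0.0168
```

```bash
sed -i 's/225:305,230:390/225:305,210:390/;s/(800,400)/(800,356)/' look2.py; python3 look2.py r1; python3 -c "
from t import *
plan([.4463,.2094,.0297],-89.25)"
```

```text
t 16.875 pos [0.4439 0.2062 0.0351] F [ 0.1597 -0.7581 -0.6829] grip 0.016815518969466488
units [ 0.893 -0.523  0.088  0.001  0.007 -0.622]
t 16.975 pos [0.444  0.2051 0.0351] F [ 0.0562  0.606  -0.8593] grip 0.016602120209358064
units [ 0.085  0.047  0.107 -0.     0.007 -0.003]
```

View pics/r1.png

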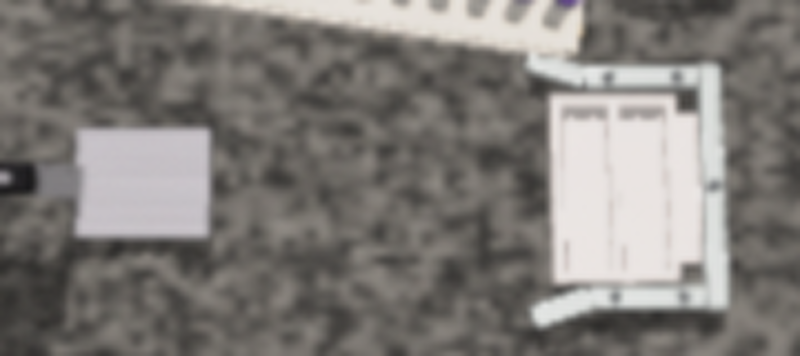

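View pics/r1s.png

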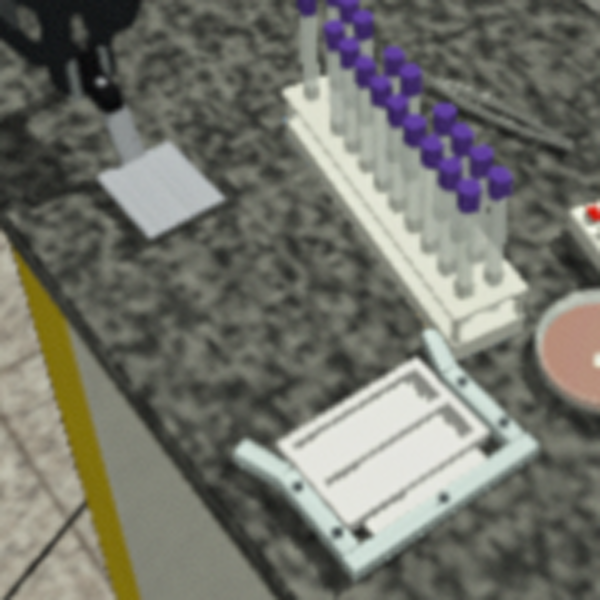

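Call:
send_rows --pt "0 0 0.06 0 0 0 10" --pt "0 0 0.1 0 0 0 10" --pt "0 0 0.12 0 0 0 10" --pt "0 0 0.12 0 0 0 10"

```text
time_s: 17.48
position: [0.4442, 0.2053, 0.0293]
tool_rot: [[-0.013, 1.0, 0.0], [1.0, 0.013, -0.001], [-0.001, 0.0, -1.0]]
ft_force: [-1.2, -2.3, 1.8]
grip_width: 0.0165
```

```bash
python3 -c "
from t import *
plan([.4463,.2094,.0297],-89.25)"
```

```text
t 17.475 pos [0.4442 0.2053 0.0293] F [-1.2384 -2.2655  1.8476] grip 0.016477203096654697
units [ 0.081  0.043 -0.008  0.003  0.007 -0.004]
```

Light contact with the counter at the expected height, so I'll release.

Call:
send_rows --pt "0 0 0 0 0 0 22" --pt "0 0 0 0 0 0 30" --pt "0 0 0 0 0 0 50" --pt "0 0 0 0 0 0 60" --pt "0 0 0 0 0 0 60" --grip_force 20

```text
time_s: 18.1
position: [0.444, 0.2057, 0.0291]
tool_rot: [[-0.013, 1.0, 0.0], [1.0, 0.013, -0.001], [-0.001, 0.0, -1.0]]
ft_force: [-0.4, -0.4, 0.1]
grip_width: 0.0598
```

Call:
send_rows --pt "0 0 -0.4 0 0 0 60" --pt "0 0 -1.0 0 0 0 60" --pt "0 0 -2.0 0 0 0 60" --pt "0 0 -3.0 0 0 0 60" --pt "0 0 -3.5 0 0 0 60"

```text
time_s: 18.73
position: [0.4444, 0.2059, 0.2068]
tool_rot: [[-0.013, 1.0, 0.004], [1.0, 0.013, 0.0], [0.0, 0.004, -1.0]]
ft_force: [-0.4, -0.1, 0.0]
grip_width: 0.0603
```

```bash
python3 look2.py s1
```

```text
t 18.725 pos [0.4444 0.2059 0.2068] F [-0.4288 -0.131   0.0335] grip 0.0602605193705606
units [ 0.896 -0.548  3.521  0.028  0.001 -0.632]
```

View pics/s1s.png

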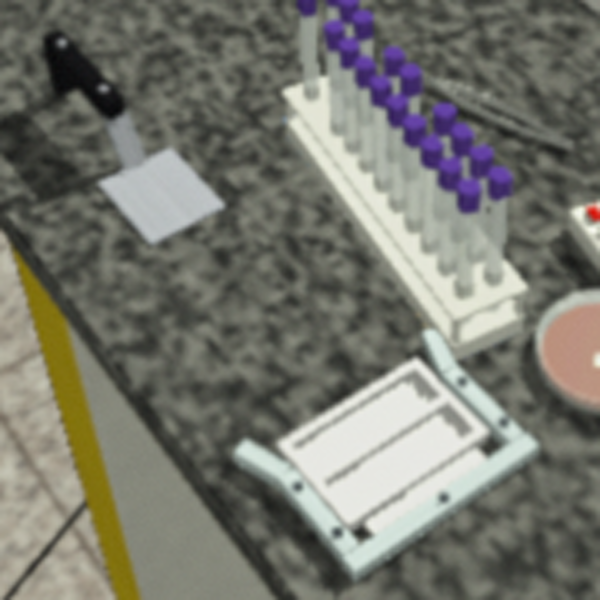

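```bash
python3 - <<'E'
from t import *
for c,boxes in {'top':{'dish':(340,185,380,230),'timer':(318,162,350,192)},'scene':{'dish':(315,254,368,298),'cup':(370,302,408,350),'timer':(324,224,370,258),'rack':(245,160,320,275)}}.items():
    a=np.load(c+'0.npz')['im'].astype(float);b=np.load(f's1{c}.npz')['im'].astype(float)
    for k,(x0,y0,x1,y1) in boxes.items():
        s,_=cv2.phaseCorrelate(a[y0:y1,x0:x1].mean(2),b[y0:y1,x0:x1].mean(2));print(c,k,np.round(s,2),np.abs(a-b)[y0:y1,x0:x1].mean().round(2))
d=np.load('s1scene.npz')['d']
r=vision.masks_of('scene','lifter_tip')
m=r[0]['pixels'];yy,xx=np.nonzero(m&(d>0));P=bydepth('scene',np.c_[xx,yy],d[yy,xx]);print('lifter',P.min(0),P.max(0))
r,px,P=maskpts('scene','carrier_mid',d);print('carrier',r['p'],P.mean(0),P.min(0),P.max(0))
E
```

```text
top dish [-0.04  0.54] 4.93
top timer [0.   0.05] 5.07
scene dish [-0.03  0.49] 1.45
scene cup [0.01 0.03] 1.27
scene timer [-0.  0.] 1.36
scene rack [0.52 0.03] 2.81
lifter [ 0.5528 -0.2296 -0.001 ] [ 0.6452 -0.1314  0.0157]
carrier 0.56 [ 0.4457 -0.1594  0.0076] [ 0.3933 -0.1999 -0.0012] [ 0.5045 -0.1181  0.0163]
```

```bash
python3 -c "
from rig import env
print(env.close_job())"
```

```text
the job is handed in; nothing more can be done
None
```

The carrier is turned over, channels up, and pushed home in the bay. The lifter lies flat and released on the counter, about 0.18 m clear of the mouth. I handed the job in at about 19 s.

**How it went:** I gripped the lifter by its handle and slid the blade about 11 mm under the lip. I lifted the lip along its arc until the carrier tipped past vertical and dropped face up. I then pushed its plain edge with the blade's front edge until the lip met the end stop. Only the lifter touched the carrier.

**Last checks:**
- **Seating:** The push force rose from 4 N to 27 N at the stop. The carrier's yaw came out at -89.3° and the bay's at about -89.2°. From the pushed edge, which the top camera put at y = -0.119 m, the lip works out at the stop face (-0.203 m).
- **Bystanders:** The cup and timer show no shift between the first and last pictures. The dish and the tube rack gave a half-pixel correlation shift, which I put down to the odd size of the comparison window and did not check further.
- **Lifter:** It touched the counter lightly at the height where it was first gripped. It looks flat in the last picture.
- **Disagreement:** The last network look-up for the lifter returned the dish instead, so the lifter's final pose rests on the picture and the arm's position.

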